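Bridge the inspection mirror and hold its aim

TASK

Lift the mirror bar off the blue parking rack and lay it across the two forks of the silver viewing stand, its white bands in the forks and its mirror on the small camera's side, facing the camera and the coloured markers. Then turn the spring-loaded green knob until the camera would see the red marker in the middle of the mirror, and finish while still holding the knob at that angle. Do not drop the bar, and leave the flask and the timer where they stand.

Things in the scene. Friction and masses are not known exactly. Their poses are not given: they have to be found in the camera images.
- bar: Loose mirror bar, 0.3 to 0.55 kg: aluminium, 300 (its y) x 16 (x) x 12 mm. Origin: middle of its underside; z up. White bands at y = +-120 mm lie in the forks; end cones outside them limit endways play to 8 mm. Dark balance weight at y = +88 mm. Mirror and knob turn on an upright axis at y = -65 mm, mirror hanging to 86 mm below the origin. Starts in the rack's forks.
- bar_grip (a point): Where to put the TCP to carry the bar: in the orange grip block on the bar, 20 mm along the bar's +y and 30 mm above its underside. The block is 16 mm thick across the bar (bar's x, flush with its sides), 32 mm long (y), and its top is 46 mm above the underside; grip it across x, pointing down. The bar balances within 20 mm of it.
- mirror (a joint): Turn of mirror and green knob about the bar's upright axis, rad, 0 to 1.2, counter-clockwise from above. The mirror's face looks along the direction (value - 0.5236) rad counter-clockwise from the bar's +x. A weak spring (0.01 to 0.06 N m) keeps it at 0 and turns it back there whenever the knob is let go.
- mirror_face (a point): Centre of the mirror's face (70 x 66 mm, pale silver-blue, black frame), on the turning axis, 50 mm below the bar's underside. The point's +x is the outward normal of the face.
- knob_grip (a point): Where to put the TCP on the green knob: on the turning axis, 40 mm above the bar's underside. The knob is an upright blade 10 mm thick (point's x, the same as the mirror's normal), 34 mm long (point's y), from 16 to 46 mm above the underside, on a 28 mm disc; pinch it across its thickness, pointing down.
- stand: Viewing stand, fixed: silver board, 12 mm thick, from x = -40 to +240, y = -190 to +170 mm of its origin, which is under the middle between its two steel forks at y = +-120 mm. Forks are 14 mm thick (y), their notches 21 mm wide (x), floor 135 mm up, flaring to a rim 155 mm up. Nothing on it is higher than the rims. Camera and markers stand on its +x side.
- bar_home (a point): On the stand, midway between the two notch floors, axes along the stand's: where the bar's origin belongs, the bar's x and y along this point's x and y, so that the mirror is on the -y side and faces +x.
- rack: Blue parking rack, fixed: base 70 x 290 mm, the same two forks at y = +-120 mm, notch floor 135 mm above its origin (under its middle).
- camera_lens (a point): Front of the small black camera's lens, fixed on the stand, 85 mm above its origin, 200 mm from the mirror's axis when the bar is home. Lens, mirror and markers are level, so the mirror's face must look along the line that halves the angle, seen from the mirror's axis, between the directions to the lens and to the marker.
- marker_red: The marker to be seen: red cylinder, 20 mm across, 34 mm high, on a stalk with a black foot, 90 mm tall, fixed on the board; origin under its foot. It stands in one of three places, 200 mm from the mirror's axis when the bar is home, 5, 35 or 65 degrees counter-clockwise from the stand's +x.
- marker_blue: The same in blue, in another of the three places; not wanted.
- marker_yellow: The same in yellow, in another of the three places; not wanted.
- flask: Bystander: glass flask with round belly and red stopper, 64 mm across, 185 mm high, loose; origin under its middle.
- kitchen_timer: Bystander: white timer, 64 x 64 x 18 mm, loose; origin under its middle.

How it is judged:
By the outcome, as a careful person would: the job done as asked, in the order asked, and still so for the second after the job is handed in, while the arm keeps its last pose, push and grip.
It also fails if it takes over 54 s, if anything falls off the work surface, if the arm or the gripper's body presses on something with over 40 N, if the wrist force passes 120 N, or if a joint passes its speed limit or range.

ROBOT

A 6-joint arm with a two-finger parallel gripper is mounted at the origin on a cart in front of the work surface, level with it; the furniture and walls round the work are solid. World frame = base frame: x ahead of the robot, y to its left, z up, the work surface at z = 0. Lengths are in m, angles in rad, forces in N, time in s.
With the tool pointing down it reaches from about 0.35 to 0.775 m from the base axis. Payload 5.5 kg.
Tool frame: the origin (TCP) lies between the finger pads, 19 mm behind the fingertips; this is the grasp point; z points along the fingers, y is the line along which they close (so a half turn about z gives the same grasp; the last joint's range is limited). The gripper opens to 85 mm and grips with 20 to 120 N. Pads are 22 mm wide; open, the fingers measure 114 mm over their backs; the gripper's body (76 mm by 85 mm) begins 54 mm behind the grasp point. The pads swing forward as they close: fully open they stand 13 mm farther back than shut.
Start: joints at [-1.462, 0.313, 0.046, 1.304, 0, 1.431], TCP at [0.142, -0.557, 0.25] pointing down, gripper open.
Joint ranges: [-2.76, 2.76], [-0.86, 1.69], [-1.03, 1.26], [-2.2, 2.34], [-1.47, 1.5], [-3.14, 3.14]. Speed limits (rad/s): [2.57, 2.57, 3.14, 3.14, 3.14, 3.14].

INTERFACE

Orientations are given as a unit quaternion [w, x, y, z].
In Python, from workcell import status, optics, hand_in gives the robot as it stands.
- The arm moves only by the shell command python3 -m handwheel 'ROWS' [FORCE]. ROWS is a JSON object whose one key "deltas" holds a list of rows, each a list of 5 numbers: the opening, from -1 (shut) to 1 (fully open), then the shift along the tool's x, y, z in units of 40 mm (1.0 is 40 mm), then the turn about the tool's z in units of 10 degrees (1.0 is 10 degrees). In form: {"deltas": [[jaw, x, y, z, roll], ...]}. A call has 1 to 20 rows; each row shifts and turns the commanded pose from where the row before left it, along the tool's axes as they then stand; what a row does not reach is not made up. A row lasts 1/8 s, in which the tool goes at most 62.5 mm and 10.7 degrees, less where a joint would pass 70% of its speed; a pose out of reach is approached as far as the arm can. A call is refused whole if a number of a shift passes 1 or a number of a turn 1, either way. A call with a gripper value outside its range is refused whole. The fingers move at their own pace and stop on an object; FORCE is the grip in N (left out, the last holds). Time passes only in rows, so rows that do not move let the fingers close. It gives the time, the measured TCP pose, the force, the opening and the grip force at its end, in the units of the state.
- status.get_state(): the state, without advancing time (a new reading comes with each control period).
- optics.read_camera(name): name is "scene" or "top"; returns a dict with "frame" (384x512x3 uint8, red, green, blue), "depth" (384x512 float32, m along the optical axis (not along the pixel's ray), 0 where there is no reading), "vfov" (degrees; the focal length in pixels is half the picture's height over the tangent of half this angle, whatever the lens; pixels are square), "cx", "cy" (the principal point, pixels), "origin" and "attitude" of the camera in the world. Camera axes: x right, y down, z forward; pixel columns grow to the right and rows downward; lengths in m; the calibration is good to about 2 mm. A picture is of the moment at which its call begins.
- hand_in(): hands the job in; it is judged then, once.
The state is a dict: "clock": time; "joint_pos": joint angles; "qvel": joint speeds; "tau": joint torques, N m; "tcp_pos": TCP position; "orientation": TCP orientation; "wrist_force": force on the tool from outside, world axes, zero at the start; "ft_torque": the same for the moment, N m; "finger_gap": finger opening in m; "grip_force": force on a finger pad.
Only numpy, scipy, OpenCV 4.12 (cv2) and the standard library are available. Lean on these libraries where they do the work, as an engineer would, in place of code of your own. Each camera call takes 0.05 s, during which the arm holds its last target. There are 200 camera calls.

## Working session

There is one attempt and no reset: what is moved stays moved. The work goes in short steps, Python scripts to look and compute and a shell command to move; the robot and the scene stay as the last step left them, time stands still between calls to the robot, and variables do not carry over. Pictures are saved under pics/ and viewed, at most 10 in all, crops included, and the job is handed in when it is done.

```bash
mkdir -p pics; ls
python3 - <<'E'
from workcell import status, optics
import cv2,numpy as np
print(status.get_state())
for n in("scene","top"):
    c=optics.read_camera(n); cv2.imwrite(f"pics/{n}0.png",c["frame"][:,:,::-1]); np.savez(f"{n}0.npz",**c)
    print(n,c["vfov"],c["cx"],c["cy"],c["origin"],c["attitude"])
E
```

```text
pics
{'clock': 0.0, 'joint_pos': array([-1.46159880e+00,  3.14005498e-01,  4.49873295e-02,  1.30360805e+00,
       -1.67649086e-05,  1.43118095e+00]), 'qvel': array([-0.00038182, -0.00037802, -0.00163891, -0.00158198,  0.00121136,
       -0.00176787]), 'tau': array([-1.12098078e-04, -4.80629969e+01,  2.98531330e+01,  1.92592578e-02,
       -2.55704363e-04, -1.00652517e-05]), 'tcp_pos': array([ 0.14152078, -0.5568198 ,  0.24910936]), 'orientation': array([-9.14969459e-04,  9.92271077e-01,  1.24085751e-01,  5.53335522e-06]), 'wrist_force': array([-0.3696461 , -0.15432348,  0.28636154]), 'ft_torque': array([-0.03839465, -0.01444715, -0.03412224]), 'grip_force': 0.0, 'finger_gap': 0.08525736449312046}
scene 51.730766712714264 249.91105939892154 194.32348776390495 [ 0.08063005 -0.93847726  0.95575002] [-0.42190633  0.87073336 -0.23107228  0.1020983 ]
top 56.43575439536219 253.9127723286012 187.72487423544143 [ 0.38020743 -0.00892842  1.17525727] [-0.06472088  0.70682396 -0.70056057  0.07366129]
```

View pics/scene0.png

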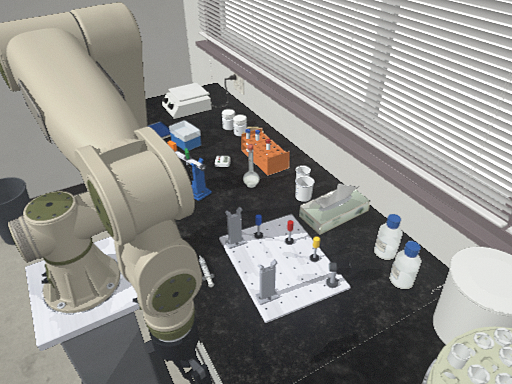

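View pics/top0.png

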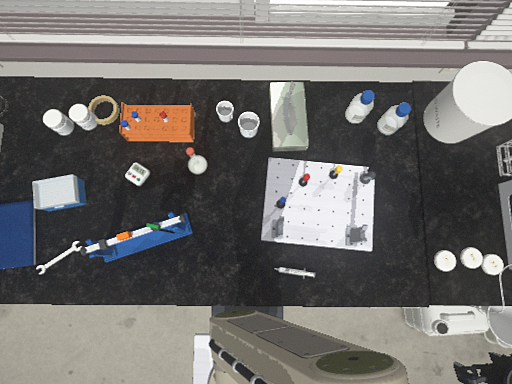

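The scene view shows the silver stand at about (285,265) and the blue rack behind the arm at about (195,170). In the top view, the stand's forks are near (278,228) and (356,235) and its camera is at (367,176). The markers are red (305,180), yellow (335,172) and blue (281,202). The bar on the rack has its orange grip at (125,237) and knob at (153,226), with the flask at (197,163) and the timer at (137,175). Next I'll enlarge the rack and stand.

```bash
cat > h.py <<'E'
import numpy as np
from scipy.spatial.transform import Rotation as R
def ray(c,u,v):
    f=192/np.tan(np.radians(float(c["vfov"]))/2); q=c["attitude"]
    return R.from_quat([q[1],q[2],q[3],q[0]]).apply([(u-c["cx"])/f,(v-c["cy"])/f,1.0])
def atz(c,u,v,z):
    d=ray(c,u,v); o=c["origin"]; return o+d*(z-o[2])/d[2]
def atd(c,u,v):
    return c["origin"]+ray(c,u,v)*c["depth"][int(round(v)),int(round(u))]
E
python3 - <<'E'
import cv2
im=cv2.imread("pics/top0.png")
a=im[205:270,75:200]; b=im[150:255,255:385]
cv2.imwrite("pics/crA.png",cv2.resize(a,None,fx=6,fy=6,interpolation=cv2.INTER_CUBIC))
cv2.imwrite("pics/crB.png",cv2.resize(b,None,fx=5.5,fy=5.5,interpolation=cv2.INTER_CUBIC))
E
```

```text
(no output)
```

View pics/crA.png

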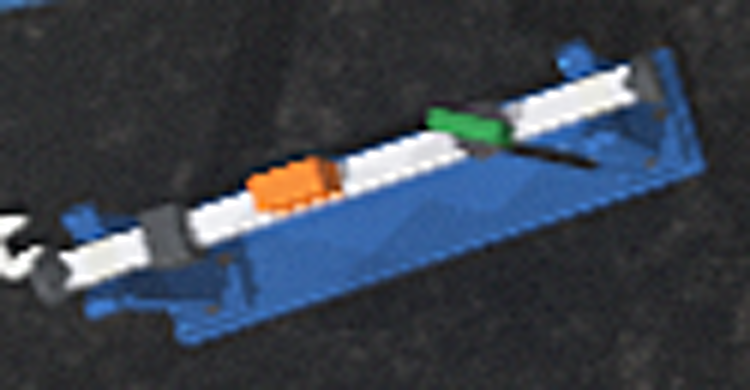

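View pics/crB.png

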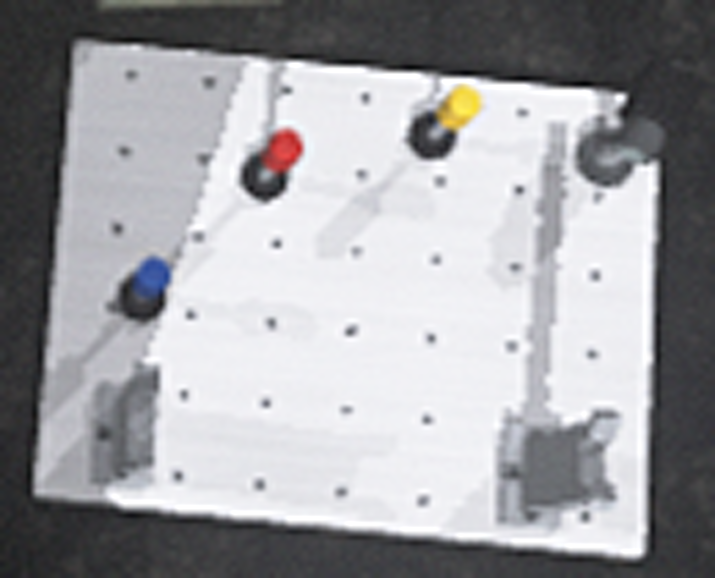

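The crops show the bar lying yawed in the rack, with its orange block centred near crop (290,184), the knob at (468,127) and its ends at (50,278) and (645,75). The board corners are at (75,42), (35,497) and (643,557), and the forks sit around (125,425) and (557,467). I'll fit these with depth.

```bash
cat > m.py <<'E'
import numpy as np,cv2
from h import *
def cloud(c):
    f=192/np.tan(np.radians(float(c["vfov"]))/2); q=c["attitude"]
    v,u=np.mgrid[:384,:512]; d=c["depth"].astype(float)
    P=np.stack([(u-c["cx"])/f*d,(v-c["cy"])/f*d,d],-1)
    return R.from_quat([q[1],q[2],q[3],q[0]]).apply(P.reshape(-1,3)).reshape(384,512,3)+c["origin"]
if __name__=="__main__":
    np.set_printoptions(precision=4,suppress=True)
    c=dict(np.load("top0.npz")); W=cloud(c); 
    cc=[atz(c,255+(u+.5)/5.5-.5,150+(v+.5)/5.5-.5,.012)[:2] for u,v in [(75,42),(35,497),(643,557)]]
    tl,bl,br=cc; print("corners",cc,np.linalg.norm(tl-bl),np.linalg.norm(bl-br))
    ey=(bl-br)/np.linalg.norm(bl-br); ex=(tl-bl)/np.linalg.norm(tl-bl); print("yaw",np.arctan2(-ey[0],ey[1]),np.arctan2(ex[1],ex[0]))
    cen=(tl+br)/2  # stand (100,-10)
    yaw=(np.arctan2(-ey[0],ey[1])+np.arctan2(ex[1],ex[0]))/2
    Rm=lambda a:np.array([[np.cos(a),-np.sin(a)],[np.sin(a),np.cos(a)]])
    o=cen-Rm(yaw)@[.1,-.01]; print("stand",o,yaw)
    for n in("top","scene"):
        c=dict(np.load(n+"0.npz")); W=cloud(c); F=c["frame"].astype(int)
        m=(W[...,2]>.15)&(W[...,2]<.16)&(np.hypot(*(W[...,:2]-o).transpose(2,0,1))<.16)
        L=(W[...,:2]-o)@Rm(yaw); 
        m&=(abs(L[...,0])<.03)
        for s in(1,-1):
            mm=m&(abs(L[...,1]-s*.12)<.03); p=L[mm]
            if len(p): print(n,"fork",s,len(p),p.min(0),p.max(0),p.mean(0))
        hsv=cv2.cvtColor(c["frame"],cv2.COLOR_RGB2HSV)
        near=(W[...,0]>.1)&(W[...,0]<.5)&(W[...,1]>.1)&(W[...,1]<.65)
        for name,lo,hi,z0,z1 in(("orange",5,18,.176,.188),("green",45,80,.176,.188)):
            mm=near&(hsv[...,0]>=lo)&(hsv[...,0]<=hi)&(hsv[...,1]>120)&(W[...,2]>z0)&(W[...,2]<z1)
            p=W[mm]; 
            if len(p): print(n,name,len(p),p.mean(0),cv2.minAreaRect(p[:,:2].astype(np.float32)*1000))
        for name,lo,hi in(("red",0,8),("yel",22,35),("blue",105,130)):
            mm=(hsv[...,0]>=lo)&(hsv[...,0]<=hi)&(hsv[...,1]>120)&(W[...,2]>.06)&(W[...,2]<.12)&(np.hypot(L[...,0]-.1,L[...,1])<.2)
            if mm.sum():
                p=W[mm]; q=L[mm].mean(0)-[0,-.065]; print(n,name,len(p),p.mean(0),np.hypot(*q),np.degrees(np.arctan2(q[1],q[0])))
    c=dict(np.load("top0.npz"))
    e=[atz(c,75+(u+.5)/6-.5,205+(v+.5)/6-.5,.141)[:2] for u,v in[(50,278),(648,75)]]
    d=e[0]-e[1]; print("bar ends",e,np.linalg.norm(d),"yaw",np.arctan2(-d[0],d[1]),(e[0]+e[1])/2)
E
python3 m.py
```

```text
corners [array([ 0.7167, -0.0703]), array([ 0.4399, -0.0468]), array([ 0.4081, -0.4026])] 0.27773235831216136 0.3572450572637692
yaw -0.08921000857156396 -0.08474521334152793
stand [ 0.4636 -0.2178] -0.08697761095654594
top fork 1 40 [-0.0241  0.1143] [0.0279 0.1268] [0.0013 0.1203]
top fork -1 48 [-0.0247 -0.1259] [ 0.0278 -0.1111] [ 0.0014 -0.1179]
top orange 69 [0.4414 0.3404 0.1801] ((440.9071350097656, 340.97705078125), (15.698668479919434, 31.533376693725586), 18.104175567626953)
top green 42 [0.4691 0.2618 0.1803] ((469.30743408203125, 261.81134033203125), (32.462684631347656, 9.173348426818848), 79.10474395751953)
top red 29 [ 0.6309 -0.1831  0.0998] 0.19948972980050808 34.898753621468586
top yel 36 [ 0.6561 -0.2838  0.0974] 0.19809613314303517 4.638024033416126
top blue 32 [ 0.5559 -0.1081  0.0994] 0.2000229750240101 65.686128655014
scene fork 1 28 [-0.0245  0.113 ] [0.0278 0.1314] [0.0015 0.121 ]
scene fork -1 41 [-0.0247 -0.1281] [ 0.0271 -0.1108] [ 0.0002 -0.1188]
scene orange 25 [0.4397 0.3407 0.18  ] ((439.81634521484375, 342.2034912109375), (17.641477584838867, 33.188236236572266), 14.74951457977295)
scene green 16 [0.4682 0.2601 0.1799] ((468.53265380859375, 262.2693176269531), (36.44171142578125, 9.273107528686523), 77.0081787109375)
scene red 48 [ 0.6304 -0.1875  0.0919] 0.19691977488738546 33.87338545746758
scene yel 60 [ 0.6564 -0.2882  0.0917] 0.1985275291566232 3.3751437571285012
scene blue 53 [ 0.5555 -0.112   0.092 ] 0.19647418545289352 65.21562432632481
bar ends [array([0.3984, 0.4612]), array([0.497 , 0.1844])] 0.2938370780934095 yaw 0.3420624687429988 [0.4477 0.3228]
```

```bash
cat > p.py <<'E'
import sys,numpy as np
from workcell import status
def plan(x,y,z,psi,s=None):
    "total tool-frame shift after the turn, and roll units"
    s=s or status.get_state(); q=s["orientation"]; t=s["tcp_pos"]
    from scipy.spatial.transform import Rotation as R
    M=R.from_quat([q[1],q[2],q[3],q[0]]).as_matrix(); p0=np.arctan2(M[1,0],M[0,0])
    d=np.array([x,y,z])-t; dpsi=(psi-p0+np.pi)%(2*np.pi)-np.pi
    sh=lambda p:np.round(np.array([np.cos(p)*d[0]+np.sin(p)*d[1],np.sin(p)*d[0]-np.cos(p)*d[1],-d[2]])/.04,3)
    print("t",round(s["clock"],2),"tcp",t.round(4),"psi",round(p0,4),"tilt",M[:,2].round(4),"gap",round(s["finger_gap"],4),"F",s["wrist_force"].round(1),"grip",s["grip_force"])
    print("now-frame",sh(p0),"after-turn frame",sh(psi),"roll",round(-np.degrees(dpsi)/10,3))
if __name__=="__main__": plan(*map(float,sys.argv[1:5]))
E
python3 - <<'E'
import numpy as np
from m import *
np.set_printoptions(precision=4,suppress=True)
yaw=-.087;o=np.array([.4649,-.217]);c_,s_=np.cos(yaw),np.sin(yaw);Rm=np.array([[c_,-s_],[s_,c_]])
for n in("top","scene"):
    c=dict(np.load(n+"0.npz"));W=cloud(c);L=(W[...,:2]-o)@Rm-[0,-.065]
    r=np.hypot(L[...,0],L[...,1]);a=np.degrees(np.arctan2(L[...,1],L[...,0]))
    m=(W[...,2]>.055)&(W[...,2]<.13)&(r>.17)&(r<.27)&(a<-5)&(a>-60)&(L[...,0]>.1)
    print(n,m.sum(),r[m].min(),r[m].max(),"mean ang",a[m].mean(),a[m].min(),a[m].max(),W[m].max(0),W[m].min(0))
    hi=m&(W[...,2]>W[m][:,2].max()-.008); print("top",hi.sum(),a[hi].mean(),r[hi].mean(),r[hi].min(),r[hi].max())
c=dict(np.load("top0.npz"));print("flask",atd(c,197,163),"timer",atd(c,137,175))
E
python3 p.py .441 .341 .27 1.913
```

```text
top 203 0.19995306583412212 0.25918475023950704 mean ang -24.588181884656446 -28.900798381662163 -20.862001288322205 [ 0.6865 -0.3726  0.1066] [ 0.6274 -0.421   0.0713]
top 111 -24.85796483326521 0.23598773822044422 0.20015199762087169 0.2560322878311855
scene 285 0.19890527445011957 0.25797699601547375 mean ang -26.607796076395704 -29.565488078488688 -20.795911603160935 [ 0.6845 -0.375   0.1068] [ 0.6268 -0.4222  0.0555]
top 96 -25.392874639876784 0.23668188167718177 0.20257996630845987 0.25538481177994976
flask [0.6791 0.1604 0.0665] timer [0.6492 0.3644 0.0171]
t 0.1 tcp [ 0.1415 -0.5569  0.2492] psi 0.2488 tilt [-2.0e-04  1.6e-03 -1.0e+00] gap 0.0853 F [-0.5 -0.3 -0.4] grip 0.0
now-frame [ 12.783 -19.913  -0.52 ] after-turn frame [18.633 14.585 -0.52 ] roll -9.535
```

```bash
python3 -m handwheel '{"deltas":[[1,0,0,0,-1],[1,0,0,0,-1],[1,0,0,0,-1],[1,0,0,0,-1],[1,0,0,0,-1],[1,0,0,0,-1],[1,0,0,0,-1],[1,0,0,0,-1],[1,0,0,0,-1],[1,0,0,0,-0.535]]}' 60; python3 p.py .441 .341 .25 1.913
```

```text
clock: 1.35
tcp_pos: [0.1416, -0.557, 0.2495]
orientation: [-0.0, 0.575, 0.818, 0.0]
wrist_force: [0.6, 0.2, -0.2]
finger_gap: 0.0856
grip_force: 0.0
t 1.35 tcp [ 0.1416 -0.557   0.2495] psi 1.9167 tilt [-1.0e-04  1.1e-03 -1.0e+00] gap 0.0856 F [ 0.6  0.2 -0.2] grip 0.0
now-frame [ 1.8583e+01  1.4654e+01 -1.3000e-02] after-turn frame [ 1.8637e+01  1.4586e+01 -1.3000e-02] roll 0.021
```

```bash
python3 -m handwheel '{"deltas":[[1,0.5,1,0,0],[1,0.5,1,0,0],[1,0.5,1,0,0],[1,0.5,1,0,0],[1,0.5,1,0,0],[1,0.5,1,0,0],[1,0.5,1,0,0],[1,0.5,1,0,0],[1,1,0.45,0,0],[1,1,0.45,0,0],[1,1,0.45,0,0],[1,1,0.45,0,0],[1,1,0.45,0,0],[1,1,0.45,0,0],[1,1,0.45,0,0],[1,1,0.45,0,0],[1,1,0.45,0,0],[1,1,0.45,0,0]]}' ; python3 -m handwheel '{"deltas":[[1,1,0.45,0,0],[1,1,0.45,0,0],[1,1,0.45,0,0],[1,1,0.45,0,0],[1,0.6,0.3,0,0],[1,0,0,0,0],[1,0,0,0,0]]}'; python3 p.py .441 .341 .165 1.913
```

```text
clock: 3.6
tcp_pos: [0.4244, 0.1394, 0.2497]
orientation: [-0.0, 0.576, 0.817, -0.0]
wrist_force: [0.4, 0.4, 0.3]
finger_gap: 0.0853
grip_force: 0.0
clock: 4.47
tcp_pos: [0.4417, 0.3389, 0.2494]
orientation: [-0.0, 0.576, 0.817, -0.001]
wrist_force: [-0.1, 0.2, -0.7]
finger_gap: 0.0855
grip_force: 0.0
t 4.47 tcp [0.4417 0.3389 0.2494] psi 1.913 tilt [-0.0011 -0.0011 -1.    ] gap 0.0855 F [-0.1  0.2 -0.7] grip 0.0
now-frame [5.600e-02 2.000e-03 2.111e+00] after-turn frame [5.600e-02 2.000e-03 2.111e+00] roll -0.0
```

```bash
python3 -m handwheel '{"deltas":[[1,0.056,0,0.6,0],[1,0,0,0.7,0],[1,0,0,0.5,0],[1,0,0,0.31,0],[1,0,0,0,0],[1,0,0,0,0]]}'; python3 p.py .441 .341 .165 1.913
python3 - <<'E'
from workcell import optics
import cv2
f=[cv2.resize(optics.read_camera(n)["frame"][a:b,c:d,::-1],(400,400*(b-a)//(d-c)),interpolation=cv2.INTER_CUBIC) for n,a,b,c,d in(("top",190,290,70,220),("scene",120,220,120,270))]
cv2.imwrite("pics/g1.png",cv2.hconcat(f))
E
```

```text
clock: 5.22
tcp_pos: [0.4419, 0.3415, 0.1665]
orientation: [0.0, 0.577, 0.817, 0.001]
wrist_force: [0.1, 0.7, -0.3]
finger_gap: 0.0854
grip_force: 0.0
t 5.22 tcp [0.4419 0.3415 0.1665] psi 1.9125 tilt [ 1.2e-03  6.0e-04 -1.0e+00] gap 0.0854 F [ 0.1  0.7 -0.3] grip 0.0
now-frame [-0.005 -0.025  0.037] after-turn frame [-0.005 -0.025  0.037] roll -0.003
```

View pics/g1.png

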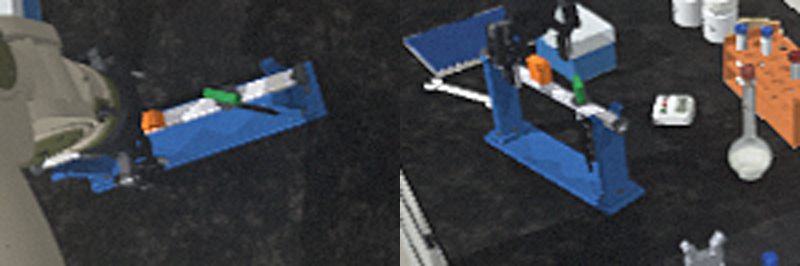

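The right half of the view shows the two fingers straddling the orange block, at about (500,60) and (567,45) with the block at (538,68). The left half shows the block at (152,120), partly under the gripper. I'll close now.

```bash
python3 -m handwheel '{"deltas":[[0.2,0,-0.025,0.037,0],[-0.3,0,0,0,0],[-1,0,0,0,0],[-1,0,0,0,0],[-1,0,0,0,0],[-1,0,0,0,0]]}' 60; python3 -m handwheel '{"deltas":[[-1,0,0,-0.1,0],[-1,0,0,-0.2,0],[-1,0,0,-0.4,0],[-1,0,0,-0.4,0],[-1,0,0,0,0]]}' 100;  python3 p.py .441 .341 .38 1.913
```

```text
clock: 6.08
tcp_pos: [0.4407, 0.3414, 0.1642]
orientation: [0.0, 0.576, 0.817, 0.0]
wrist_force: [1.2, 0.2, 1.5]
finger_gap: 0.0152
grip_force: 59.0
clock: 6.7
tcp_pos: [0.4416, 0.3419, 0.2104]
orientation: [0.001, 0.576, 0.817, 0.002]
wrist_force: [0.3, 0.9, -4.3]
finger_gap: 0.0151
grip_force: 97.7
t 6.7 tcp [0.4416 0.3419 0.2104] psi 1.913 tilt [ 0.0036  0.002  -1.    ] gap 0.0151 F [ 0.3  0.9 -4.3] grip 97.73037314414978
now-frame [-0.017 -0.021 -4.239] after-turn frame [-0.017 -0.021 -4.239] roll -0.0
```

```bash
python3 -m handwheel '{"deltas":[[-1,0,0,-0.6,0],[-1,0,0,-0.8,0],[-1,0,0,-0.8,0],[-1,0,0,-0.6,0],[-1,0,0,-0.3,0.3],[-1,0,0,0,0.5],[-1,0,0,0,0.5],[-1,0,0,0,0.5],[-1,0,0,0,0.4],[-1,0,0,0,0.26],[-1,0,0,0,0]]}';  python3 p.py .4666 -.197 .335 1.484
```

```text
clock: 8.07
tcp_pos: [0.4403, 0.3412, 0.3318]
orientation: [-0.0, 0.737, 0.676, -0.0]
wrist_force: [0.6, 0.4, -4.3]
finger_gap: 0.0148
grip_force: 98.2
t 8.07 tcp [0.4403 0.3412 0.3318] psi 1.4842 tilt [-5.e-04 -4.e-04 -1.e+00] gap 0.0148 F [ 0.6  0.4 -4.3] grip 98.21463704109192
now-frame [-13.348   1.82   -0.081] after-turn frame [-13.348   1.822  -0.081] roll 0.001
```

```bash
python3 -m handwheel '{"deltas":[[-1,-0.3,0.05,0,0],[-1,-0.6,0.1,0,0],[-1,-0.9,0.13,0,0],[-1,-0.9,0.13,0,0],[-1,-0.9,0.13,0,0],[-1,-0.9,0.13,0,0],[-1,-0.9,0.13,0,0],[-1,-0.9,0.13,0,0],[-1,-0.9,0.13,0,0],[-1,-0.9,0.13,0,0],[-1,-0.9,0.13,0,0],[-1,-0.9,0.13,0,0],[-1,-0.9,0.13,0,0],[-1,-0.9,0.13,0,0],[-1,-0.6,0.05,0,0],[-1,-0.6,0.05,0,0],[-1,-0.3,0,0,0],[-1,-0.15,0,0,0],[-1,0,0,0,0],[-1,0,0,0,0]]}';  python3 p.py .4666 -.197 .22 1.484;python3 - <<'E'
from workcell import optics
import cv2,numpy as np
from m import *
np.set_printoptions(precision=4,suppress=True)
for n in("top","scene"):
    c=optics.read_camera(n); np.savez(n+"1.npz",**c); W=cloud(c);hsv=cv2.cvtColor(c["frame"],cv2.COLOR_RGB2HSV)
    for name,lo,hi in(("orange",5,18),("green",45,80)):
        mm=(hsv[...,0]>=lo)&(hsv[...,0]<=hi)&(hsv[...,1]>120)&(W[...,2]>.34)&(W[...,2]<.36)
        p=W[mm]
        if len(p): print(n,name,len(p),p.mean(0),cv2.minAreaRect(p[:,:2].astype(np.float32)*1000))
f=[cv2.resize(cv2.imread("/dev/null") if 0 else dict(np.load(n+"1.npz"))["frame"][a:b,c:d,::-1],(400,400*(b-a)//(d-c)),interpolation=cv2.INTER_CUBIC) for n,a,b,c,d in(("top",130,280,240,400),("scene",180,330,200,360))]
cv2.imwrite("pics/g2.png",cv2.hconcat(f))
E
```

```text
clock: 10.58
tcp_pos: [0.466, -0.1963, 0.3322]
orientation: [-0.0, 0.737, 0.676, 0.0]
wrist_force: [-0.3, 0.2, -3.7]
finger_gap: 0.0144
grip_force: 98.2
t 10.57 tcp [ 0.466  -0.1963  0.3322] psi 1.4845 tilt [ 0.e+00  2.e-04 -1.e+00] gap 0.0144 F [-0.3  0.2 -3.7] grip 98.23907017707825
now-frame [-0.015  0.016  2.805] after-turn frame [-0.015  0.016  2.805] roll 0.003
top orange 6 [ 0.4625 -0.1802  0.3471] ((463.11602783203125, -179.9710235595703), (8.784933090209961, 1.8882865905761719), 11.05827522277832)
scene orange 50 [ 0.4665 -0.2014  0.3472] ((468.6749267578125, -196.99708557128906), (35.23735809326172, 15.12700366973877), 69.92259216308594)
scene green 41 [ 0.4578 -0.2812  0.3474] ((458.9814147949219, -279.58306884765625), (35.7220458984375, 7.481863975524902), 59.766334533691406)
```

View pics/g2.png

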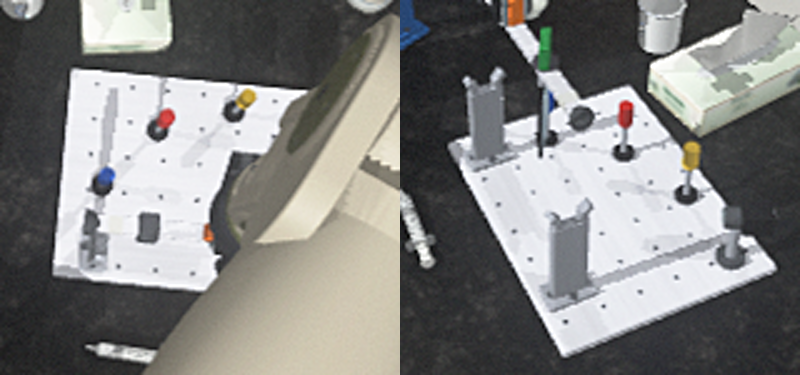

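The left half shows the white bands about to lie over the forks, with the +y fork at (93,235). The right half shows the bar high over the stand, with the knob at (545,45) and the mirror clear of everything. I'll lower it.

```bash
python3 -m handwheel '{"deltas":[[-1,0,0.015,0.5,0],[-1,0,0,0.7,0],[-1,0,0,0.7,0],[-1,0,0,0.7,0],[-1,0,0,0.5,0],[-1,0,0,0.3,0],[-1,0,0,0,0],[-1,0,0,0,0]]}';  python3 p.py .4666 -.197 .165 1.484;python3 - <<'E'
from workcell import optics
import cv2
f=[cv2.resize(optics.read_camera(n)["frame"][a:b,c:d,::-1],(400,400*(b-a)//(d-c)),interpolation=cv2.INTER_CUBIC) for n,a,b,c,d in(("top",190,270,250,350),("scene",180,300,200,350))]
f=[cv2.copyMakeBorder(x,0,330-len(x),0,0,0) for x in f]
cv2.imwrite("pics/g3.png",cv2.hconcat(f))
E
```

```text
clock: 11.68
tcp_pos: [0.4672, -0.1973, 0.197]
orientation: [0.001, 0.737, 0.676, 0.0]
wrist_force: [0.0, 0.3, -4.8]
finger_gap: 0.0149
grip_force: 98.0
t 11.68 tcp [ 0.4672 -0.1973  0.197 ] psi 1.4839 tilt [ 1.3e-03 -9.0e-04 -1.0e+00] gap 0.0149 F [ 0.   0.3 -4.8] grip 98.03473949432373
now-frame [ 0.006 -0.015  0.801] after-turn frame [ 0.006 -0.015  0.801] roll -0.001
```

View pics/g3.png

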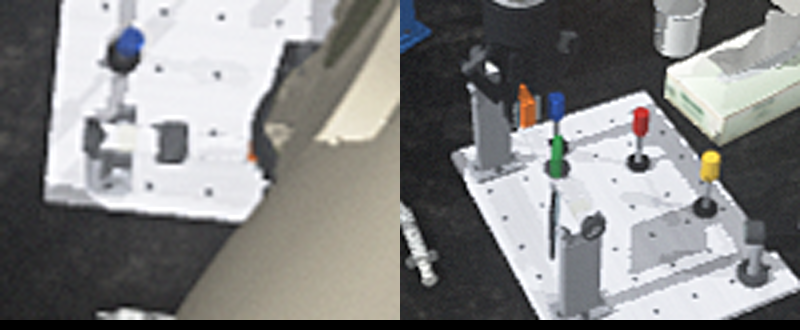

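The left half shows the +y band centred on its fork at (118,137). The right half shows the bar's near end over the -y fork at (580,225). Both bands are lined up, so I'll lower the bar into the notches.

```bash
python3 -m handwheel '{"deltas":[[-1,0,-0.01,0.2,0],[-1,0,0,0.2,0],[-1,0,0,0.2,0],[-1,0,0,0.12,0],[-1,0,0,0.06,0],[-1,0,0,0,0],[-1,0,0,0,0]]}';  python3 p.py .4666 -.197 .165 1.484
```

```text
clock: 12.65
tcp_pos: [0.4664, -0.1972, 0.1651]
orientation: [0.0, 0.737, 0.676, 0.0]
wrist_force: [-0.9, 0.5, -5.1]
finger_gap: 0.0151
grip_force: 98.4
t 12.65 tcp [ 0.4664 -0.1972  0.1651] psi 1.4836 tilt [ 4.e-04 -4.e-04 -1.e+00] gap 0.0151 F [-0.9  0.5 -5.1] grip 98.35315704345703
now-frame [0.005 0.005 0.003] after-turn frame [0.005 0.005 0.003] roll -0.002
```

Not seated yet: the full weight is still on the wrist. I'll go down a little further.

```bash
python3 -m handwheel '{"deltas":[[-1,0,0,0.03,0],[-1,0,0,0.02,0],[-1,0,0,0,0]]}';python3 -m handwheel '{"deltas":[[-1,0,0,0.03,0],[-1,0,0,0,0]]}'; python3 p.py .4666 -.197 .165 1.484
```

```text
clock: 13.02
tcp_pos: [0.4665, -0.1972, 0.1643]
orientation: [0.001, 0.737, 0.676, 0.0]
wrist_force: [-2.6, 1.7, 4.9]
finger_gap: 0.0148
grip_force: 100.0
clock: 13.28
tcp_pos: [0.4665, -0.1972, 0.1643]
orientation: [0.001, 0.737, 0.676, 0.0]
wrist_force: [-4.8, 3.0, 13.7]
finger_gap: 0.015
grip_force: 101.2
t 13.28 tcp [ 0.4665 -0.1972  0.1643] psi 1.4838 tilt [ 0.0021 -0.0016 -1.    ] gap 0.015 F [-4.8  3.  13.7] grip 101.15380883216858
now-frame [ 0.006  0.001 -0.019] after-turn frame [ 0.006  0.001 -0.019] roll -0.001
```

```bash
python3 -m handwheel '{"deltas":[[-1,0,0,-0.05,0],[-0.5,0,0,0,0],[0,0,0,0,0],[0.3,0,0,0,0],[0.3,0,0,0,0],[0.3,0,0,-0.3,0],[0.3,0,0,-0.6,0],[0.3,0,0,-0.6,0],[0.3,0,0,-0.5,0],[0.3,0,0,0,0]]}' 40;python3 - <<'E'
from workcell import optics
import cv2,numpy as np
from m import *
np.set_printoptions(precision=4,suppress=True)
for n in("top","scene"):
    c=optics.read_camera(n); np.savez(n+"2.npz",**c); W=cloud(c);hsv=cv2.cvtColor(c["frame"],cv2.COLOR_RGB2HSV)
    for name,lo,hi in(("orange",5,18),("green",45,80)):
        mm=(hsv[...,0]>=lo)&(hsv[...,0]<=hi)&(hsv[...,1]>120)&(W[...,2]>.172)&(W[...,2]<.19)&(W[...,1]<-.1)
        p=W[mm]
        if len(p): print(n,name,len(p),p.mean(0),cv2.minAreaRect(p[:,:2].astype(np.float32)*1000))
f=[cv2.resize(dict(np.load(n+"2.npz"))["frame"][a:b,c:d,::-1],(400,400*(b-a)//(d-c)),interpolation=cv2.INTER_CUBIC) for n,a,b,c,d in(("top",190,270,250,350),("scene",180,300,200,350))]
f=[cv2.copyMakeBorder(x,0,330-len(x),0,0,0) for x in f]
cv2.imwrite("pics/g4.png",cv2.hconcat(f))
E
python3 p.py .459 -.2815 .24 0.96
```

```text
clock: 14.52
tcp_pos: [0.4673, -0.1977, 0.2459]
orientation: [0.002, 0.737, 0.676, 0.001]
wrist_force: [0.4, -0.4, 0.1]
finger_gap: 0.0556
grip_force: 0.0
top orange 36 [ 0.4654 -0.1882  0.1811] ((466.7497253417969, -189.60263061523438), (14.297687530517578, 18.9077091217041), 0.28392884135246277)
scene orange 56 [ 0.4648 -0.1987  0.1795] ((466.1171569824219, -197.31201171875), (34.6474494934082, 17.16849136352539), 81.20330047607422)
scene green 26 [ 0.4567 -0.2857  0.1797] ((457.9780578613281, -282.3758239746094), (33.333560943603516, 5.425056457519531), 59.706912994384766)
t 14.62 tcp [ 0.4662 -0.197   0.2437] psi 1.4836 tilt [ 3.e-04 -3.e-04 -1.e+00] gap 0.0556 F [-0.3 -0.1  0.3] grip 0.0
now-frame [-2.119  0.004  0.092] after-turn frame [-1.834  1.063  0.092] roll 3.0
```

View pics/g4.png

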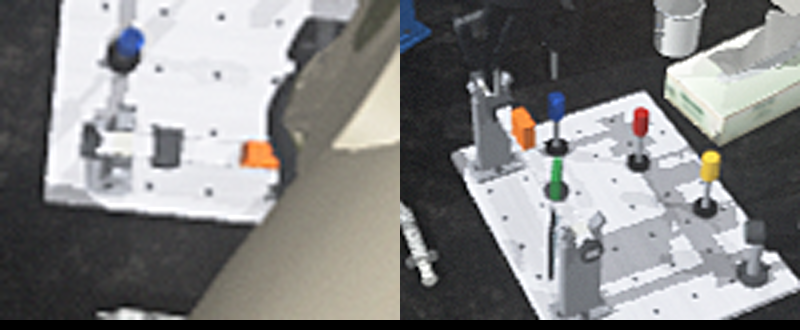

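The left half shows the +y band seated in its fork at (118,140). The right half shows the near end seated at (585,245), with the knob at (557,175). Next is the knob.

```bash
python3 -m handwheel '{"deltas":[[0.3,-0.5,0,0,0.3],[0.3,-0.8,0,0,0],[0.3,-0.7,0,0,0],[0.3,-0.12,0,0,0.7],[0.3,0,0,0,1],[0.3,0,0,0,1],[0.3,0,0,0,0],[0.3,0,0,0,0]]}' 40; python3 p.py .459 -.2815 .175 0.96
```

```text
clock: 15.62
tcp_pos: [0.4552, -0.2815, 0.2432]
orientation: [-0.0, 0.887, 0.463, -0.0]
wrist_force: [0.2, 0.1, -0.1]
finger_gap: 0.0556
grip_force: 0.0
t 15.62 tcp [ 0.4552 -0.2815  0.2432] psi 0.9618 tilt [-7.e-04  4.e-04 -1.e+00] gap 0.0556 F [ 0.2  0.1 -0.1] grip 0.0
now-frame [0.055 0.079 1.704] after-turn frame [0.055 0.079 1.704] roll 0.01
```

```bash
python3 -m handwheel '{"deltas":[[0.3,0.055,0.079,0.4,0],[0.3,0,0,0.6,0],[0.3,0,0,0.5,0],[0.3,0,0,0.2,0],[0.3,0,0,0,0],[-0.2,0,0,0,0],[-0.5,0,0,0,0],[-1,0,0,0,0],[-1,0,0,0,0],[-1,0,0,0,0],[-1,0,0,0,0]]}' 20; python3 p.py .459 -.2815 .175 0.96
```

```text
clock: 17.0
tcp_pos: [0.4594, -0.2813, 0.1764]
orientation: [0.0, 0.887, 0.462, 0.0]
wrist_force: [-1.5, -0.1, 7.1]
finger_gap: 0.0095
grip_force: 24.6
t 17.0 tcp [ 0.4594 -0.2813  0.1764] psi 0.9599 tilt [ 7.e-04 -7.e-04 -1.e+00] gap 0.0095 F [-1.5 -0.1  7.1] grip 24.619934856891632
now-frame [-0.01  -0.006  0.035] after-turn frame [-0.01  -0.006  0.035] roll -0.0
```

```bash
python3 -m handwheel '{"deltas":[[-1,0,0,-0.03,0],[-1,0,0,0,0]]}' 35; python3 -m handwheel '{"deltas":[[-1,0,0,0,-0.3],[-1,0,0,0,-0.4],[-1,0,0,0,-0.5],[-1,0,0,0,-0.5],[-1,0,0,0,-0.5],[-1,0,0,0,-0.5],[-1,0,0,0,-0.5],[-1,0,0,0,-0.3],[-1,0,0,0,0],[-1,0,0,0,0]]}' 35; python3 p.py .4594 -.2813 .1764 1.571; python3 -c "
from workcell import status; print(status.get_state()['ft_torque'])"
```

```text
clock: 17.25
tcp_pos: [0.4592, -0.2813, 0.1765]
orientation: [-0.0, 0.887, 0.462, -0.0]
wrist_force: [-0.3, -1.5, -0.7]
finger_gap: 0.0095
grip_force: 37.1
clock: 18.5
tcp_pos: [0.4593, -0.2812, 0.1767]
orientation: [-0.0, 0.707, 0.707, -0.0]
wrist_force: [0.3, -1.5, -1.5]
finger_gap: 0.0093
grip_force: 37.0
t 18.5 tcp [ 0.4593 -0.2812  0.1767] psi 1.5699 tilt [-2.e-04  0.e+00 -1.e+00] gap 0.0093 F [ 0.3 -1.5 -1.5] grip 37.00660586357117
now-frame [-0.003  0.002  0.007] after-turn frame [-0.003  0.002  0.007] roll -0.006
[-0.08403189  0.02627859 -0.07195053]
```

Run:
```python
from workcell import optics
import cv2,numpy as np
from m import *
np.set_printoptions(precision=4,suppress=True)
for n in("scene","top"):
    c=optics.read_camera(n); np.savez(n+"3.npz",**c); W=cloud(c)
    m=(W[...,2]>.055)&(W[...,2]<.115)&(np.hypot(W[...,0]-.4593,W[...,1]+.2815)<.042)
    p=W[m]; print(n,len(p))
    if len(p)>20:
        for _ in range(4):
            q=p-np.median(p,0) if _==0 else p-p.mean(0); u,s,v=np.linalg.svd(q,full_matrices=False); r=abs(q@v[2]); p=p[r<max(.0025,2*np.median(r))]
        print("normal",v[2],np.degrees(np.arctan2(v[2][1],v[2][0])),s,len(p),p.min(0),p.max(0))
    hsv=cv2.cvtColor(c["frame"],cv2.COLOR_RGB2HSV)
    mm=(hsv[...,0]>=5)&(hsv[...,0]<=18)&(hsv[...,1]>120)&(W[...,2]>.172)&(W[...,2]<.19)&(W[...,1]<-.1)
    if mm.sum(): print("orange",mm.sum(),W[mm].mean(0),cv2.minAreaRect(W[mm][:,:2].astype(np.float32)*1000))
f=[cv2.resize(dict(np.load(n+"3.npz"))["frame"][a:b,c:d,::-1],(400,400*(b-a)//(d-c)),interpolation=cv2.INTER_CUBIC) for n,a,b,c,d in(("top",150,270,250,400),("scene",190,310,215,365))]
cv2.imwrite("pics/g5.png",cv2.hconcat(f))
```

```text
scene 114
normal [ 1.      0.0039 -0.0008] 0.2230268678447504 [0.1883 0.1476 0.0078] 114 [ 0.4516 -0.2946  0.0551] [ 0.4549 -0.2416  0.1146]
orange 5 [ 0.4606 -0.186   0.1793] ((460.6477355957031, -185.77113342285156), (12.014551162719727, 0.29142001271247864), 61.146427154541016)
top 21
normal [-0.9988  0.0333  0.0356] 178.089044563336 [0.0673 0.0334 0.0024] 20 [ 0.453  -0.2872  0.0651] [ 0.4561 -0.243   0.1019]
orange 66 [ 0.4657 -0.1956  0.1809] ((466.3570861816406, -195.878662109375), (31.190128326416016, 15.41247272491455), 84.01092529296875)
```

View pics/g5.png

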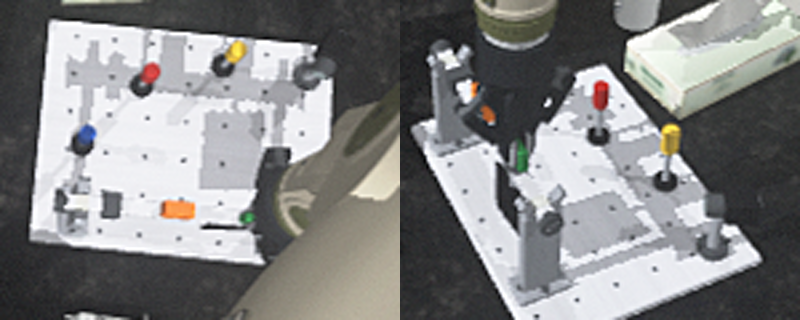

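The left half shows the bar lying in both forks, with the knob pinched at (248,217) and the mirror edge at (225,227). The right half shows the gripper on the knob at (520,155) with the mirror's back below it. The plane fit puts the mirror's normal at +0.2° against a wanted 0.0°.

```bash
python3 -c "
from workcell import hand_in; print(hand_in())"
```

```text
the job is handed in; nothing more can be done
None
```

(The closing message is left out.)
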